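# Unlock the pipette carousel and hang up the pipette

## Robot

A 6-joint arm with a two-finger parallel gripper is mounted at the origin on the work surface. World frame = base frame: x ahead of the robot, y to its left, z up, the work surface at z = 0. Lengths are in m, angles in rad, forces in N, time in s.
With the tool pointing down it reaches from about 0.35 to 0.975 m from the base axis. Payload 4.9 kg.
Tool frame: the origin (TCP) lies on the centre line of the jaws, within the pads' length; the fingertips stand manip.tcp_to_tips ahead of it and the grasp point (between the pads) is the TCP (manip.tcp_to_tips is the distance from the TCP to the fingertips, in m); y points along the fingers, z is the direction in which the jaws open and shut, and the axes are right-handed (so a half turn about y gives the same grasp; the last joint's range is limited). The gripper opens to 85 mm and grips with 20 to 120 N. Pads are 22 mm wide; open, the fingers measure 114 mm over their backs; the gripper's body (76 mm by 85 mm) begins 54 mm behind the grasp point. The pads swing forward as they close: fully open they stand 13 mm farther back than shut.
Start: joints at [1.079, 0.053, 1.613, -0, 1.476, -0.119], TCP at [0.228, 0.582, 0.25] pointing down, gripper open.
Joint ranges: [-3.01, 3.01], [-1.01, 2.22], [0.06, 2.58], [-1.02, 4.17], [0.09, 2.62], [-3.14, 3.14]. Speed limits (rad/s): [2.57, 2.57, 3.14, 3.14, 3.14, 3.14].

## Interface

Orientations are given as a unit quaternion [w, x, y, z].
In Python, from plant import manip gives the robot as it stands.
- The arm moves only by the tool apply_moves, never from a script. Its argument "moves" is a list of rows, each a list of 7 numbers: the gripper's target within -1 to 1 (shut at 1, half-way at 0, fully open at -1), then the shift along the tool's x, y, z in mm, then the turn, a rotation vector about the tool's x, y, z in degrees. A call has 1 to 20 rows; each row shifts and turns the commanded pose from where the row before left it, along the tool's axes as they then stand; what a row does not reach is not made up. A row lasts 1/10 s, in which the tool goes at most 50 mm and 8.59 degrees, less where a joint would pass 70% of its speed; a pose out of reach is approached as far as the arm can. A call with a gripper value outside its range is refused whole. The fingers move at their own pace and stop on an object; the grip force is fixed at half the most. Time passes only in rows, so rows that do not move let the fingers close. It gives the time, the measured TCP pose, the force and the opening at its end, in the units of the state.
- manip.state(): the state, without advancing time (a new reading comes with each control period).
- manip.grab_frame(name): name is "side" or "top" or "wrist"; returns the picture (384x512x3 uint8, blue, green, red); there is no depth.
- manip.calibration(name): a dict with "mtx" (3x3 intrinsics, pixels), "distortion" ([k1, k2, p1, p2, k3] as OpenCV has them; the pictures are not rectified), "T" (4x4, takes a point from camera to world coordinates); the wrist camera has in their place "T_tool_cam" (4x4, takes a point from camera to tool coordinates, whose origin is the TCP and whose axes are the tool frame's). Camera axes: x right, y down, z forward; pixel columns grow to the right and rows downward; lengths in m; the calibration is good to about 2 mm. A picture is of the moment at which its call begins: read the wrist's pose just before it. calibration takes no time and is no camera call.
- manip.job_done(): hands the job in, once; it reports no verdict.
The state is a dict: "time": time; "joint_pos": joint angles; "joint_vel": joint speeds; "joint_efforts": joint torques, N m; "tool_pos": TCP position; "tool_rot": TCP orientation; "contact_force": force on the tool from outside, world axes, zero at the start; "ft_torque": the same for the moment, N m; "gripper_width": opening from 0.0 (shut) to 1.0 (fully open).
Only numpy, scipy, OpenCV 4.12 (cv2) and the standard library are available. Lean on these libraries where they do the work, as an engineer would, in place of code of your own. Each camera call takes 0.05 s, during which the arm holds its last target. There are 200 camera calls.

## Task

The pipette carousel is locked by the orange spring-loaded captive screw on its sloped front: pull the screw straight out against its spring, then screw it clockwise all the way to its stop so that it stays out when let go. Then turn the carousel until its one empty hook faces the screw, and hang the blue-banded pipette from the bench rest on that hook, keeping it upright, with its collar lying on both prongs. Leave the wash bottle, beaker and tip box alone.

Things in the scene. Friction and masses are not known exactly. Their poses are not given: they have to be found in the camera images.
- screw_out (a joint): How far the screw is pulled out, m: 0 (in, its bolt locking the carousel) to 0.016 (end stop). The spring pulls back with 6 N at 0, 10 N at 0.016. Below 0.009 it cannot turn; from 0.009 the thread is engaged and it turns clockwise, rising to about 0.011 at the end of the turn, where it stays by itself when let go and the carousel is free.
- screw_turn (a joint): Turn of the screw's knob in rad: 0 as found, growing clockwise as seen from outside looking at the knob, stop at 1.4 (80 degrees, a quick thread). Turning is light (about 0.1 N m).
- screw_grip (a point): Grip point in the orange wing of the screw's knob, on its axis; moves and turns with it. z: outward along the screw (the pull), leaning 35 degrees from vertical to the front; x: along the wing. Wing 60 mm long (x), 16 thick (y), its outer end 19 mm beyond this point, its foot 25 mm below; there a brass flange, 46 mm diameter, 6 thick.
- station: The carousel's fixed base, 250 mm across; origin on the bench on the column's axis; -x is the front, where the screw stands on a sloped blue housing. The housing's face, 60 x 60 mm, is square to the screw, 36 mm below screw_grip while the screw is in. The knob reaches 145 to 200 mm in front of the column's axis and up to 140 mm above the bench, so it stands in the way of a low approach to the hook from the front.
- carousel (a joint): Angle of the carousel about its vertical column, rad, counter-clockwise seen from above positive: 0 when the empty hook faces the screw (front); starts between 0.6 and 1.4, range -1.6 to 1.9. Locked by the bolt (2 degrees of play) while the screw is in, light friction (0.12 N m) once it is out; stays where it is left.
- crossbar (a point): Grip point of the black crossbar on top of the column, on its axis, 247 mm above the bench; turns with the carousel: z up, y along the bar, -x towards the empty hook. Bar 60 mm long (y), 16 thick (x), top 13 mm above this point, underside 17 below. The other three hooks, 90 degrees apart, carry fixed pipettes 28 mm thick, 85 mm from the axis, tops at 257 mm.
- hook (a point): On the empty hook, where the centre of the pipette collar's underside belongs: between the two prongs, level with their tops (190 mm above the bench), 85 mm from the column's axis. -x: outward, the open end; y: across; z up. Prongs 24 mm apart, each 8 wide, 8 thick, with end lips 6 mm high from 25 to 32 mm outward; a crosspiece closes the inner end 14 mm inward.
- pipette: The loose pipette (white, blue band and button), 80 to 170 g, upright on the rest. Origin: centre of the underside of its grey collar (40 mm diameter, 6 thick); z up its axis. Above: round handle, 28 mm diameter, from 6 to 58 mm over the origin, then a 20 mm button up to 67. Below: shaft 16 mm diameter, 50 long, then a cone; tip 90 mm below the origin.
- rest: Fixed grey bench rest with the pipette. Origin on the bench under the pipette's axis; -x is the open side of its fork. Prongs and lips as on the hook, tops 135 mm above the bench; foot 120 x 90 x 12 mm; post 36 mm behind the pipette's axis, 135 mm high.
- wash_bottle: Bystander: white wash bottle with red cap, 64 mm diameter, 150 mm high; origin at the centre of its underside.
- beaker: Bystander: glass beaker, 80 mm diameter, 95 mm high; origin at the centre of its underside.
- tip_box: Bystander: blue pipette-tip box with clear lid, 122 x 87 x 64 mm; origin at the centre of its underside.

How it is judged:
On the way, in this order (a step that is already met when the one before it is completed fails the run):
1. the screw is pulled out and driven clockwise (turn above 1.1 rad, out more than 8 mm) (value of joint screw_turn above 1.1 rad and value of joint screw_out above 0.008 m), for 0.2 s.
2. the carousel is turned so that the empty hook faces the screw, within 0.2 rad, and rests there, the pipette still on the bench rest or in the hand (value of joint carousel between -0.2 and 0.2 rad and velocity of joint carousel between -0.1 and 0.1 rad/s and distance between pipette and hook above 0.03 m), for 0.2 s.
At the end, for the whole second after the job is handed in: The screw stays out by itself (turned more than 1.1 rad, out more than 8 mm); the empty hook faces the screw within 0.25 rad; the pipette hangs at rest on it, upright within 0.1 rad, its collar on both prongs (within 12 mm along the hook, 9 mm across, 3 mm in height) (all of step 1 and value of joint carousel between -0.25 and 0.25 rad and x of pipette in the frame of hook between -0.012 and 0.012 m and y of pipette in the frame of hook between -0.009 and 0.009 m and z of pipette in the frame of hook between -0.003 and 0.003 m and angle between pipette's own z axis and vertical below 0.1 rad and linear speed of pipette below 0.03 m/s); the robot touches nothing.
It fails at once if the wash bottle is pushed more than 25 mm or tipped (distance of wash_bottle from where it was at the start of the episode above 0.025 m or angle between wash_bottle's own z axis and vertical above 0.3 rad).
It fails at once if the beaker is pushed more than 25 mm or tipped (distance of beaker from where it was at the start of the episode above 0.025 m or angle between beaker's own z axis and vertical above 0.3 rad).
It fails at once if the tip box is pushed more than 25 mm or tipped (distance of tip_box from where it was at the start of the episode above 0.025 m or angle between tip_box's own z axis and vertical above 0.3 rad).
It fails at once if the pipette is tipped more than 0.6 rad (angle between pipette's own z axis and vertical above 0.6 rad).
It also fails if it takes over 64 s, if anything falls off the work surface, if the arm or the gripper's body presses on something with over 40 N, if the wrist force passes 120 N, or if a joint passes its speed limit or range.

## Working session

There is one attempt and no reset: what is moved stays moved. The work goes in short steps, Python scripts to look and compute and a tool call to move; the robot and the scene stay as the last step left them, time stands still between calls to the robot, and variables do not carry over. Pictures are saved under pics/ and viewed, about 8 in all and at most 12, crops included, and the job is handed in when it is done.

Besides the shell and the picture viewer there is one more tool, called after "Call:" as name(argument=value, ...) on one line, values as JSON. apply_moves: Moves the arm, as the interface text tells. Its arguments: {"type":"object","properties":{"moves":{"type":"array","items":{"type":"array","items":{"type":"number"}}}},"required":["moves"]}

```bash
ls; mkdir -p pics; python3 - <<'E'
from plant import manip
import cv2,numpy as np
np.set_printoptions(precision=4,suppress=True)
print(manip.state(), manip.tcp_to_tips)
for n in ("side","top","wrist"):
    c=manip.calibration(n); print(n,c)
    cv2.imwrite(f"pics/{n}0.png",manip.grab_frame(n))
a=cv2.imread("pics/side0.png");b=cv2.imread("pics/top0.png")
cv2.imwrite("pics/st0.png",cv2.resize(np.vstack([a,b]),None,fx=.78,fy=.78))
E
```

```text
pics
{'time': 0.0, 'joint_pos': array([ 1.079 ,  0.0534,  1.6143,  0.    ,  1.476 , -0.119 ]), 'joint_vel': array([-0.0002,  0.0006, -0.001 , -0.0002, -0.0008,  0.0012]), 'joint_efforts': array([ -0.0007, -39.3686, -37.0173,  -0.0002,   0.0071,  -0.    ]), 'tool_pos': array([0.2274, 0.5816, 0.249 ]), 'tool_rot': array([-0.6941,  0.6956, -0.1313,  0.1308]), 'contact_force': array([ 0.3355, -1.1191,  0.2227]), 'ft_torque': array([-0.0014, -0.0045, -0.0391]), 'gripper_width': 1.0028329529335436} 0.019
side {'mtx': array([[390.7404,   0.    , 255.1969],
       [  0.    , 390.7404, 188.9775],
       [  0.    ,   0.    ,   1.    ]]), 'distortion': array([-0.0401,  0.    ,  0.    ,  0.    ,  0.    ]), 'T': array([[-0.9988, -0.0357,  0.0345,  0.5017],
       [-0.0483,  0.5378, -0.8417,  0.8015],
       [ 0.0115, -0.8423, -0.5389,  0.7003],
       [ 0.    ,  0.    ,  0.    ,  1.    ]])}
top {'mtx': array([[411.8863,   0.    , 256.5195],
       [  0.    , 411.8863, 188.7041],
       [  0.    ,   0.    ,   1.    ]]), 'distortion': array([0.015, 0.   , 0.   , 0.   , 0.   ]), 'T': array([[-0.007 , -0.9991,  0.0426,  0.4841],
       [-0.9999,  0.0074,  0.0095, -0.0411],
       [-0.0098, -0.0426, -0.999 ,  1.3965],
       [ 0.    ,  0.    ,  0.    ,  1.    ]])}
wrist {'mtx': array([[338.1041,   0.    , 257.3419],
       [  0.    , 338.1041, 187.8826],
       [  0.    ,   0.    ,   1.    ]]), 'distortion': array([-0.0222,  0.    ,  0.    ,  0.    ,  0.    ]), 'T_tool_cam': array([[ 0.0006,  0.9626,  0.2709, -0.069 ],
       [ 0.0007, -0.2709,  0.9626, -0.1239],
       [ 1.    , -0.0003, -0.0009, -0.0012],
       [ 0.    ,  0.    ,  0.    ,  1.    ]])}
```

View pics/st0.png

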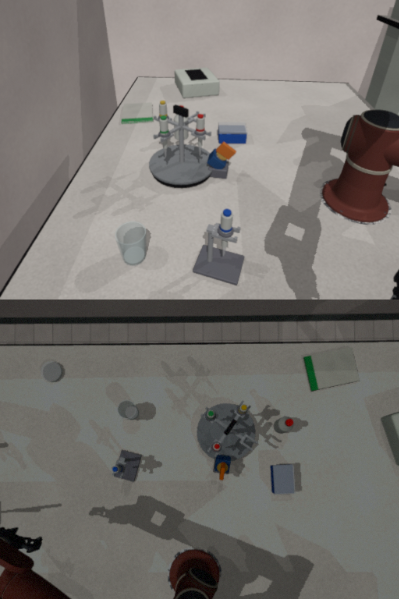

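The side view (top half) and the top view (bottom half) show the carousel at about (228,431), with the orange knob in front at (223,470). The pipette on its rest is at (120,467), the red-capped bottle at (288,424), the tip box at (283,478) and the beaker at (130,410). The empty hook points right and down, so the carousel is at about +0.9 rad.

```bash
cat > h.py <<'E'
from plant import manip
import cv2,numpy as np
from scipy.spatial.transform import Rotation as R
np.set_printoptions(precision=4,suppress=True)
def ray(n,p,st=None):
    c=manip.calibration(n)
    T=c.get("T")
    if T is None:
        W=np.eye(4);W[:3,:3]=R.from_quat(np.roll(st["tool_rot"],-1)).as_matrix();W[:3,3]=st["tool_pos"];T=W@c["T_tool_cam"]
    q=cv2.undistortPoints(np.float64([[p]]),c["mtx"],c["distortion"])[0,0]
    return T[:3,3],T[:3,:3]@np.r_[q,1]
def plane(n,p,z,st=None):
    o,d=ray(n,p,st);return o+d*(z-o[2])/d[2]
def tri(r1,r2):
    A=np.c_[r1[1],-r2[1]];s=np.linalg.lstsq(A,r2[0]-r1[0],rcond=None)[0]
    a=r1[0]+r1[1]*s[0];b=r2[0]+r2[1]*s[1];return (a+b)/2,np.linalg.norm(a-b)
def proj(n,P,st=None):
    c=manip.calibration(n);T=c.get("T")
    if T is None:
        W=np.eye(4);W[:3,:3]=R.from_quat(np.roll(st["tool_rot"],-1)).as_matrix();W[:3,3]=st["tool_pos"];T=W@c["T_tool_cam"]
    P=np.atleast_2d(P);Pc=(P-T[:3,3])@T[:3,:3]
    return cv2.projectPoints(Pc,np.zeros(3),np.zeros(3),c["mtx"],c["distortion"])[0][:,0]
def blobs(img,lo,hi,amin=15):
    m=cv2.inRange(cv2.cvtColor(img,cv2.COLOR_BGR2HSV),np.array(lo),np.array(hi))
    n,l,s,c=cv2.connectedComponentsWithStats(m)
    return [(int(s[i,4]),c[i].round(1),s[i,:4]) for i in range(1,n) if s[i,4]>=amin],l
E
python3 - <<'E'
from h import *
for n in("side","top"):
    im=cv2.imread(f"pics/{n}0.png")
    for k,lo,hi in(("orange",(8,150,90),(18,255,255)),("blue",(100,150,60),(125,255,255)),("red",(0,150,90),(5,255,255)),("yellow",(22,130,90),(34,255,255)),("green",(45,100,60),(80,255,255)),("black",(0,0,0),(180,255,30))):
        print(n,k,[ (b[0],tuple(b[1]),tuple(b[2])) for b in blobs(im,lo,hi,12)[0]])
a=cv2.imread("pics/side0.png")[120:360,150:350];b=cv2.imread("pics/top0.png")[100:270,130:390]
cv2.imwrite("pics/c0.png",np.vstack([cv2.resize(a,(333,400)),np.zeros((0,333,3),np.uint8)]))
x=cv2.resize(a,None,fx=2,fy=2,interpolation=2);y=cv2.resize(b,None,fx=1.5,fy=1.5,interpolation=2)
o=np.zeros((max(x.shape[0],y.shape[0]),x.shape[1]+y.shape[1],3),np.uint8);o[:x.shape[0],:x.shape[1]]=x;o[:y.shape[0],x.shape[1]:]=y
cv2.imwrite("pics/c0.png",o);print(o.shape)
E
```

```text
side orange [(301, (np.float64(289.1), np.float64(193.2)), (np.int32(278), np.int32(183), np.int32(24), np.int32(21)))]
side blue [(367, (np.float64(297.7), np.float64(176.9)), (np.int32(280), np.int32(172), np.int32(36), np.int32(12))), (271, (np.float64(276.3), np.float64(206.7)), (np.int32(266), np.int32(192), np.int32(24), np.int32(24))), (62, (np.float64(290.9), np.float64(272.4)), (np.int32(287), np.int32(269), np.int32(9), np.int32(8))), (23, (np.float64(289.0), np.float64(295.5)), (np.int32(283), np.int32(293), np.int32(13), np.int32(5)))]
side red [(23, (np.float64(256.6), np.float64(148.4)), (np.int32(254), np.int32(147), np.int32(6), np.int32(4)))]
side yellow [(17, (np.float64(207.9), np.float64(131.2)), (np.int32(206), np.int32(130), np.int32(5), np.int32(4)))]
side green [(29, (np.float64(209.0), np.float64(150.1)), (np.int32(206), np.int32(148), np.int32(7), np.int32(5))), (120, (np.float64(175.6), np.float64(153.0)), (np.int32(156), np.int32(151), np.int32(39), np.int32(5))), (16, (np.float64(210.1), np.float64(169.3)), (np.int32(206), np.int32(168), np.int32(9), np.i
[... 2851 characters left out ...]
t32(180), np.int32(56), np.int32(9), np.int32(2))), (111, (np.float64(295.0), np.float64(163.0)), (np.int32(288), np.int32(154), np.int32(16), np.int32(19))), (2733, (np.float64(33.0), np.float64(336.5)), (np.int32(0), np.int32(292), np.int32(90), np.int32(92))), (39, (np.float64(272.2), np.float64(331.0)), (np.int32(266), np.int32(325), np.int32(12), np.int32(14))), (1749, (np.float64(253.2), np.float64(355.1)), (np.int32(223), np.int32(332), np.int32(60), np.int32(52))), (21, (np.float64(17.2), np.float64(352.8)), (np.int32(14), np.int32(350), np.int32(8), np.int32(9))), (288, (np.float64(245.6), np.float64(379.0)), (np.int32(228), np.int32(373), np.int32(37), np.int32(11)))]
(480, 790, 3)
```

View pics/c0.png

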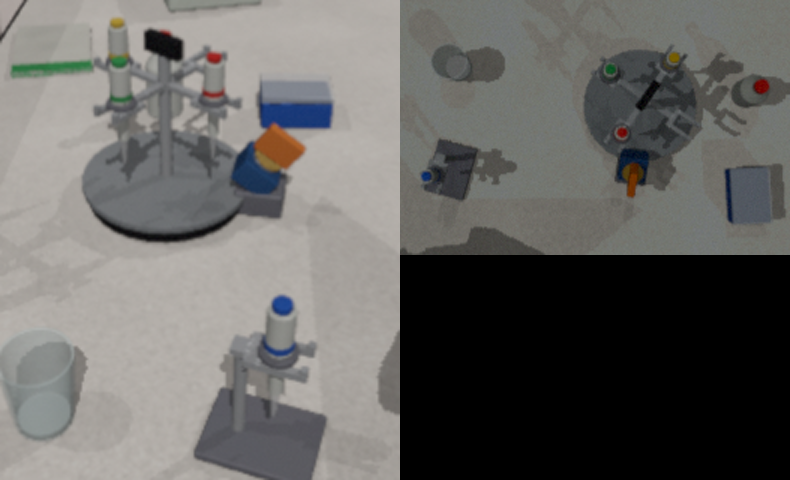

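```bash
python3 - <<'E'
from h import *
r,y,g=[plane("top",p,.256) for p in((277.5,187.9),(312.4,138.1),(269.9,145.7))]
print("buttons",r,y,g)
for s,t in (((256.6,148.4),(277.5,187.9)),((207.9,131.2),(312.4,138.1)),((209,150.1),(269.9,145.7)),((290.9,272.4),(147.1,217)),((289.1,193.2),(284.4,222.9)),((231.2,142.1),(295,163))):
    print(tri(ray("side",s),ray("top",t)))
print("bar",plane("top",(295,163),.26))
print("knob z=.1226",plane("top",(284.4,222.9),.1226))
print("pip",plane("top",(147.1,217),.202))
im=cv2.imread("pics/top0.png")
m=cv2.inRange(cv2.cvtColor(im,cv2.COLOR_BGR2HSV),(0,0,0),(180,255,30));m[:150]=0;m[180:]=0;m[:,:280]=0;m[:,310:]=0
print("bar rect",cv2.minAreaRect(cv2.findNonZero(m)))
bl,l=blobs(im,(8,150,90),(18,255,255));print("knob rect",cv2.minAreaRect(cv2.findNonZero((l==1).astype(np.uint8))))
# rest foot (dark): 
m=cv2.inRange(im,(60,60,60),(88,88,88));m2=np.zeros_like(m);m2[185:240,140:190]=m[185:240,140:190]
m2=cv2.morphologyEx(m2,cv2.MORPH_OPEN,np.ones((3,3)));print("foot gray sample",im[225,168],im[200,165],im[210,150])
E
```

```text
buttons [ 0.5345 -0.0884  0.256 ] [ 0.6725 -0.1867  0.256 ] [ 0.6522 -0.0683  0.256 ]
(array([ 0.5353, -0.0885,  0.2528]), np.float64(0.001321041392572095))
(array([ 0.6743, -0.1872,  0.2514]), np.float64(0.0021781208034463767))
(array([ 0.6535, -0.0683,  0.2539]), np.float64(0.0019215099893816713))
(array([0.4558, 0.2893, 0.1971]), np.float64(0.0012338516404051957))
(array([ 0.4379, -0.1155,  0.1032]), np.float64(0.012760378913500476))
(array([ 0.6053, -0.1386,  0.2439]), np.float64(0.0012945405334252355))
bar [ 0.603  -0.1372  0.26  ]
knob z=.1226 [ 0.4323 -0.1142  0.1226]
pip [0.4553 0.288  0.202 ]
bar rect ((294.8461608886719, 163.2307586669922), (5.547001838684082, 21.0786075592041), 33.6900634765625)
knob rect ((284.4189147949219, 222.9864959716797), (4.438772678375244, 14.631509780883789), 9.462322235107422)
foot gray sample [62 58 57] [60 53 53] [88 84 83]
```

```bash
cat >> h.py <<'E'
def pose():
    s=manip.state();return s["tool_pos"],R.from_quat(np.roll(s["tool_rot"],-1)),s
def rt(y,z):
    y=np.array(y,float);y/=np.linalg.norm(y);z=np.array(z,float);z-=y*(z@y);z/=np.linalg.norm(z)
    return R.from_matrix(np.c_[np.cross(y,z),y,z])
def need(P,Rt=None):
    p,r,s=pose();P=np.array(P)
    print("t=%.2f"%s["time"],"pos",p,"q",s["joint_pos"],"F",s["contact_force"],"w %.3f"%s["gripper_width"])
    print(" shift now-axes",r.inv().apply(P-p)*1e3)
    if Rt is not None: print(" turn deg",(r.inv()*Rt).as_rotvec(degrees=True)," shift then",Rt.inv().apply(P-p)*1e3)
AX=np.array([.6035,-.1375,0]);YAW=np.radians(-7.7)
F=np.array([-np.cos(YAW),-np.sin(YAW),0]);SY=np.array([-np.sin(YAW),np.cos(YAW),0]);Z=np.array([0,0,1.])
SZ=F*np.sin(np.radians(35))+Z*np.cos(np.radians(35))   # screw outward
G=AX+F*.1645+Z*.107
E
python3 - <<'E'
from h import *
p,r,s=pose();print(r.as_matrix())
print(G,SZ)
for sg in(1,-1): need([.40,-.03,.30],rt(-SZ,sg*SY))
E
```

```text
[[ 0.9313 -0.0008  0.3642]
 [-0.3642 -0.0014  0.9313]
 [-0.0002 -1.     -0.0016]]
[ 0.4405 -0.1155  0.107 ] [-0.5684  0.0769  0.8192]
t=0.15 pos [0.2274 0.5817 0.2493] q [ 1.079   0.0532  1.614   0.      1.476  -0.119 ] F [ 0.8061 -1.1915 -0.4113] w 0.996
 shift now-axes [ 383.4985  -49.9345 -506.8726]
 turn deg [  4.2584 -13.2061 -34.8536]  shift then [ 236.2744  103.5944 -583.0326]
t=0.15 pos [0.2274 0.5817 0.2493] q [ 1.079   0.0532  1.614   0.      1.476  -0.119 ] F [ 0.8061 -1.1915 -0.4113] w 0.996
 shift now-axes [ 383.4985  -49.9345 -506.8726]
 turn deg [ 50.2144 159.1544   6.1351]  shift then [-236.2744  103.5944  583.0326]
```

Call:
apply_moves(moves=[[-1,24,-3.1,-31.7,0,0,0],[-1,24,-3.1,-31.7,0,0,0],[-1,24,-3.1,-31.7,0,0,0],[-1,24,-3.1,-31.7,0,0,0],[-1,24,-3.1,-31.7,0,0,0],[-1,24,-3.1,-31.7,0,0,0],[-1,24,-3.1,-31.7,0,0,0],[-1,24,-3.1,-31.7,0,0,0],[-1,24,-3.1,-31.7,0,0,0],[-1,24,-3.1,-31.7,0,0,0],[-1,24,-3.1,-31.7,0,0,0],[-1,24,-3.1,-31.7,0,0,0],[-1,24,-3.1,-31.7,0,0,0],[-1,24,-3.1,-31.7,0,0,0],[-1,24,-3.1,-31.7,0,0,0],[-1,24,-3.1,-31.7,0,0,0],[-1,0,0,0,0,0,0]])

```text
time: 1.85
tool_pos: [0.4009, -0.0337, 0.2999]
tool_rot: [-0.694, 0.695, -0.133, 0.133]
contact_force: [0.8, -0.0, 0.3]
gripper_width: 1.0
```

Call:
apply_moves(moves=[[-1,0,0,0,0.85,-2.64,-6.97],[-1,0,0,0,0.85,-2.64,-6.97],[-1,0,0,0,0.85,-2.64,-6.97],[-1,0,0,0,0.85,-2.64,-6.97],[-1,0,0,0,0.85,-2.64,-6.97],[-1,0,0,0,0,0,0],[-1,0,0,0,0,0,0]])

```text
time: 2.55
tool_pos: [0.4109, -0.0301, 0.3004]
tool_rot: [-0.66, 0.687, 0.164, 0.255]
contact_force: [0.9, 0.8, 1.2]
gripper_width: 1.001
```

```bash
python3 - <<'E'
from h import *
need(G+.09*SZ,rt(-SZ,SY))
E
```

```text
t=2.55 pos [ 0.4109 -0.0301  0.3004] q [-0.3239 -1.0102  2.3438  0.1148  1.2162 -1.766 ] F [0.9289 0.7507 1.159 ] w 1.001
 shift now-axes [-76.6292  92.3755 -80.7683]
 turn deg [-0.0405 -0.093  -0.4792]  shift then [-77.5302  91.7879 -80.5782]
```

```bash
python3 - <<'E'
from h import *
need(G+.06*SZ,rt(-SZ,SY))
E
```

```text
t=2.55 pos [ 0.4109 -0.0301  0.3004] q [-0.3239 -1.0102  2.3438  0.1148  1.2162 -1.766 ] F [0.9289 0.7507 1.159 ] w 1.001
 shift now-axes [-76.3783 122.3744 -80.7893]
 turn deg [-0.0405 -0.093  -0.4792]  shift then [-77.5302 121.7879 -80.5782]
```

Call:
apply_moves(moves=[[-1,-13,20,-13.5,0,0,0],[-1,-13,20,-13.5,0,0,0],[-1,-13,20,-13.5,0,0,0],[-1,-13,20,-13.5,0,0,0],[-1,-13,20,-13.5,0,0,0],[-1,-13,20,-13.5,0,0,0],[-1,0,0,0,0,0,0],[-1,0,0,0,0,0,0]])

```text
time: 3.35
tool_pos: [0.4063, -0.1114, 0.1593]
tool_rot: [-0.66, 0.687, 0.164, 0.256]
contact_force: [0.4, 0.7, 0.8]
gripper_width: 1.003
```

```bash
python3 - <<'E'
from h import *
need(G+.06*SZ,rt(-SZ,SY))
p,r,s=pose();im=manip.grab_frame("wrist");cv2.imwrite("pics/w1.png",im)
bl,l=blobs(im,(6,140,60),(20,255,255),40)
print([(b[0],tuple(b[1]),b[2]) for b in bl])
i=1+int(np.argmax([0]))
for k in range(1,l.max()+1):
    if (l==k).sum()>300: print(k,cv2.minAreaRect(cv2.findNonZero((l==k).astype(np.uint8))))
x=SZ*0+(-SZ[2]*0); wx=np.cross(SY,SZ)
print("predicted outer corners",proj("wrist",[G+.019*SZ+a*.03*wx+b*.008*SY for a in(1,-1) for b in(1,-1)],s))
E
```

```text
t=3.35 pos [ 0.4063 -0.1114  0.1593] q [-0.6123 -0.924   2.537   0.3157  1.0017 -2.1466] F [0.4421 0.6918 0.8398] w 1.003
 shift now-axes [-1.7479  2.6     0.5899]
 turn deg [-0.0069 -0.0762 -0.3635]  shift then [-1.7636  2.5888  0.5925]
[(4721, (np.float64(255.9), np.float64(209.1)), array([222, 156,  68, 117], dtype=int32))]
1 ((251.143310546875, 212.9872589111328), (66.81741333007812, 115.15008544921875), 17.300525665283203)
predicted outer corners [[274.96   274.7756]
 [246.2038 274.7964]
 [276.4668 169.1759]
 [245.0117 169.2069]]
```

View pics/w1.png

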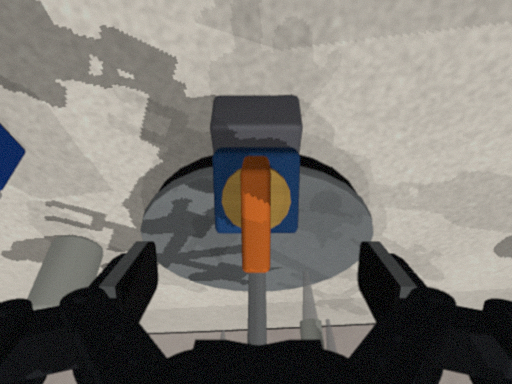

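The wrist view shows the orange wing at columns 243–271 and rows 157–272. The brass flange is centred near (257,199), and the blue face covers about 215–300 by 148–232. The sizes suggest the knob is about 8 mm deeper than I assumed, so I'll solve PnP on the face corners.

```bash
python3 - <<'E'
from h import *
im=cv2.imread("pics/w1.png");hsv=cv2.cvtColor(im,cv2.COLOR_BGR2HSV)
m=cv2.inRange(hsv,(95,90,40),(130,255,255));m[:,:150]=0
n,l,s,c=cv2.connectedComponentsWithStats(m);print(s[1:])
hull=cv2.convexHull(cv2.findNonZero(m)); print(cv2.minAreaRect(hull))
br=cv2.inRange(hsv,(14,90,60),(28,255,255));n,l,s2,c=cv2.connectedComponentsWithStats(br);print("brass",s2[s2[:,4]>200][1:])
print("col255 hsv", [(r,hsv[r,250].tolist()) for r in range(150,180,2)])
print("row215", [(x,hsv[215,x].tolist()) for x in range(236,280,2)])
print("row 268", [(r,hsv[r,256].tolist()) for r in range(262,280,2)])
crop=cv2.resize(im[140:285,205:310],None,fx=4,fy=4,interpolation=cv2.INTER_CUBIC);cv2.imwrite("pics/w1c.png",crop)
E
```

```text
[[ 212  147   89   86 3098]]
((256.0, 189.5), (88.0, 85.0), 0.0)
brass [[222 169  20  58 828]
 [267 168  24  60 904]]
col255 hsv [(150, [109, 154, 48]), (152, [104, 217, 61]), (154, [108, 151, 76]), (156, [5, 137, 67]), (158, [13, 242, 78]), (160, [10, 180, 85]), (162, [13, 239, 80]), (164, [11, 206, 84]), (166, [10, 182, 87]), (168, [13, 211, 86]), (170, [12, 222, 108]), (172, [12, 205, 123]), (174, [12, 198, 134]), (176, [12, 215, 133]), (178, [13, 213, 134])]
row215 [(236, [20, 167, 113]), (238, [19, 153, 115]), (240, [20, 161, 108]), (242, [12, 215, 127]), (244, [12, 218, 157]), (246, [12, 216, 184]), (248, [11, 202, 187]), (250, [12, 215, 184]), (252, [12, 205, 192]), (254, [12, 212, 190]), (256, [13, 212, 189]), (258, [12, 203, 190]), (260, [12, 200, 191]), (262, [11, 203, 195]), (264, [12, 208, 191]), (266, [11, 197, 190]), (268, [12, 214, 176]), (270, [15, 181, 144]), (272, [21, 147, 147]), (274, [19, 149, 151]), (276, [19, 161, 149]), (278, [20, 153, 147])]
row 268 [(262, [12, 211, 172]), (264, [12, 200, 175]), (266, [12, 211, 172]), (268, [12, 213, 170]), (270, [11, 203, 185]), (272, [11, 162, 153]), (274, [98, 11, 92]), (276, [83, 11, 92]), (278, [75, 11, 94])]
```

View pics/w1c.png

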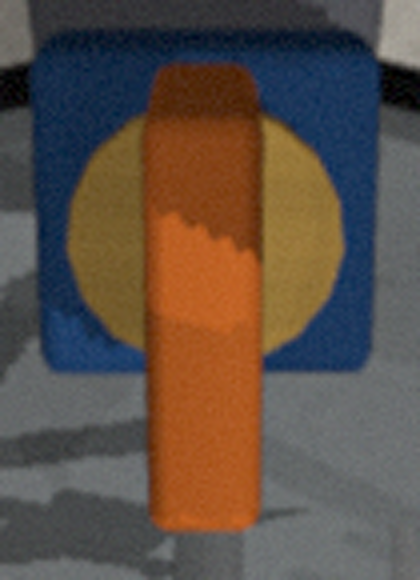

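```bash
python3 - <<'E'
from h import *
from scipy.optimize import least_squares
s=manip.state()
L=np.array([[-30,8,19],[-30,-8,19],[30,8,19],[30,-8,19],[-30,8,-25],[-30,-8,-25],[-30,30,-36],[-30,-30,-36],[30,30,-36],[30,-30,-36]])/1e3
px=np.array([[270.5,169.5],[241,169.5],[270,272.8],[242,272.8],[269,156.5],[243.3,156.5],[300,147.5],[213.2,147.5],[298,232.5],[215.5,232.5]])
wx=np.cross(SY,SZ);B=np.c_[wx,SY,SZ]
def f(v,k=slice(0,10)):
    Rm=R.from_rotvec(v[3:]).as_matrix() if len(v)>3 else np.eye(3)
    return (proj("wrist",(G+v[:3])+(L@(Rm@B).T),s)-px)[k].ravel()
for k in (slice(0,6),slice(0,10)):
  for n in (3,6):
    o=least_squares(f,np.zeros(n),args=(k,),x_scale=.01 if n==3 else np.r_[.01,.01,.01,.1,.1,.1])
    print(o.x,"cost",o.cost,"G",G+o.x[:3],"in screw axes mm",B.T@o.x[:3]*1e3)
print(o.fun.reshape(-1,2))
E
```

```text
[ 0.0046 -0.0032 -0.0024] cost 1.8609728601854643 G [ 0.445  -0.1186  0.1046] in screw axes mm [ 2.6771 -2.5305 -4.7872]
[ 0.0047 -0.0032 -0.0023 -0.0034 -0.0209  0.0009] cost 0.5505165151664586 G [ 0.4451 -0.1186  0.1047] in screw axes mm [ 2.8    -2.5205 -4.789 ]
[ 0.0026 -0.0028 -0.0018] cost 25.202937357600785 G [ 0.4431 -0.1183  0.1052] in screw axes mm [ 1.3494 -2.4404 -3.183 ]
[ 0.0027 -0.0028 -0.0017  0.0054  0.0246  0.0034] cost 19.63314725962114 G [ 0.4432 -0.1183  0.1053] in screw axes mm [ 1.5236 -2.4534 -3.1007]
[[ 0.6391  0.524 ]
 [-0.7736  0.543 ]
 [ 0.0658 -0.3572]
 [-0.0112 -0.3859]
 [-0.2031 -2.9035]
 [ 0.5836 -2.8818]
 [ 1.0305  2.9239]
 [-1.2385  3.0056]
 [ 0.0717 -0.1865]
 [-0.1609 -0.2171]]
```

```bash
echo 'G=np.array([.445,-.1186,.1046])' >> h.py; python3 - <<'E'
from h import *
need(G+.001*SZ,rt(-SZ,SY))
E
```

```text
t=3.40 pos [ 0.4067 -0.1114  0.1602] q [-0.6117 -0.9246  2.5361  0.3158  1.0013 -2.1469] F [-0.1417 -0.1347  0.2226] w 1.004
 shift now-axes [ 0.3079 66.8884 -1.9709]
 turn deg [ 0.0111 -0.0101 -0.2687]  shift then [-0.0062 66.8888 -1.9839]
```

Call:
apply_moves(moves=[[-1,0,14,-2,0,0,-0.3],[-1,0,14,0,0,0,0],[-1,0,14,0,0,0,0],[-1,0,14,0,0,0,0],[-1,0,11,0,0,0,0],[-1,0,0,0,0,0,0],[1,0,0,0,0,0,0],[1,0,0,0,0,0,0],[1,0,0,0,0,0,0],[1,0,0,0,0,0,0],[1,0,0,0,0,0,0],[1,0,0,0,0,0,0],[1,0,0,0,0,0,0],[1,0,0,0,0,0,0]])

```text
time: 4.8
tool_pos: [0.4437, -0.1181, 0.1033]
tool_rot: [-0.659, 0.687, 0.166, 0.257]
contact_force: [-3.3, 3.7, 5.8]
gripper_width: 0.18
```

```bash
python3 - <<'E'
from h import *
need(G+.001*SZ,rt(-SZ,SY))
E
```

```text
t=4.80 pos [ 0.4437 -0.1181  0.1033] q [-0.5618 -0.6442  2.4975  0.3555  0.7554 -2.1914] F [-3.3463  3.6874  5.8494] w 0.180
 shift now-axes [ 1.8544 -1.247  -0.3013]
 turn deg [-0.0981 -0.0596 -0.1058]  shift then [ 1.8564 -1.243  -0.3054]
```

Call:
apply_moves(moves=[[1,0,-3,0,0,0,0],[1,0,-3,0,0,0,0],[1,0,-3,0,0,0,0],[1,0,-2,0,0,0,0],[1,0,-1.5,0,0,0,0],[1,0,0,0,0,0,0],[1,0,0,0,0,0,0]])

```text
time: 5.5
tool_pos: [0.4366, -0.1172, 0.1128]
tool_rot: [-0.659, 0.686, 0.166, 0.258]
contact_force: [8.9, 1.2, -5.3]
gripper_width: 0.176
```

```bash
python3 - <<'E'
from h import *
need(G+.0115*SZ,rt(-SZ,SY))
E
```

```text
t=5.50 pos [ 0.4366 -0.1172  0.1128] q [-0.5717 -0.698   2.5097  0.3481  0.7963 -2.183 ] F [ 8.9039  1.1959 -5.2957] w 0.176
 shift now-axes [ 2.2766  0.0776 -0.2962]
 turn deg [-0.0663 -0.1332 -0.0219]  shift then [ 2.2759  0.0788 -0.3014]
```

Call:
apply_moves(moves=[[1,0,0,0,0,6,0],[1,0,0,0,0,6,0],[1,0,0,0,0,6,0],[1,0,0,0,0,6,0],[1,0,0,0,0,6,0],[1,0,0,0,0,6,0],[1,0,0,0,0,6,0],[1,0,0,0,0,6,0],[1,0,0,0,0,6,0],[1,0,0,0,0,6,0],[1,0,0,0,0,6,0],[1,0,0,0,0,6,0],[1,0,0,0,0,6,0],[1,0,0,0,0,3,0],[1,0,0,0,0,0,0],[1,0,0,0,0,0,0]])

```text
time: 7.1
tool_pos: [0.4364, -0.117, 0.1125]
tool_rot: [-0.609, 0.355, -0.302, 0.642]
contact_force: [8.8, 1.4, -5.9]
gripper_width: 0.178
```

```bash
python3 - <<'E'
from h import *
need(G+.0115*SZ,R.from_rotvec(-SZ*np.radians(80))*rt(-SZ,SY)); print(manip.state()["ft_torque"], pose()[1].apply([0,1,0]))
E
```

```text
t=7.10 pos [ 0.4364 -0.117   0.1125] q [-0.5716 -0.6977  2.5099  0.3479  0.7967 -0.7699] F [ 8.8015  1.4474 -5.8721] w 0.178
 shift now-axes [ 0.8483 -0.0824  2.5186]
 turn deg [ 0.0578 -1.0843 -0.0972]  shift then [ 0.896  -0.0784  2.5021]
[ 0.2843 -0.5774  0.6251] [ 0.5676 -0.0752 -0.8199]
```

Call:
apply_moves(moves=[[1,0,0.8,0,0,0,0],[0,0,0,0,0,0,0],[0,0,0,0,0,0,0],[0,0,0,0,0,0,0],[0,0,0,0,0,0,0],[0,0,-12,0,0,0,0],[0,0,-12,0,0,0,0],[0,0,-12,0,0,0,0],[0,0,-12,0,0,0,0],[0,0,0,0,0,0,0]])

```text
time: 8.1
tool_pos: [0.4101, -0.1146, 0.1537]
tool_rot: [-0.609, 0.355, -0.3, 0.643]
contact_force: [-0.2, -0.6, 0.5]
gripper_width: 0.5
```

```bash
python3 - <<'E'
from h import *
im=manip.grab_frame("wrist");cv2.imwrite("pics/w2.png",im)
need([.46,-.1,.34],rt([0,0,-1],[np.cos(np.radians(54.6)),np.sin(np.radians(54.6)),0]))
E
```

```text
t=8.15 pos [ 0.41   -0.1144  0.1527] q [-0.6149 -0.8988  2.5385  0.326   0.9708 -0.7483] F [-0.4692  0.5945 -0.7627] w 0.501
 shift now-axes [   2.2184 -126.0778  147.9743]
 turn deg [-29.4569 -51.6382  21.1929]  shift then [  32.4147 -187.3143   40.7379]
```

View pics/w2.png

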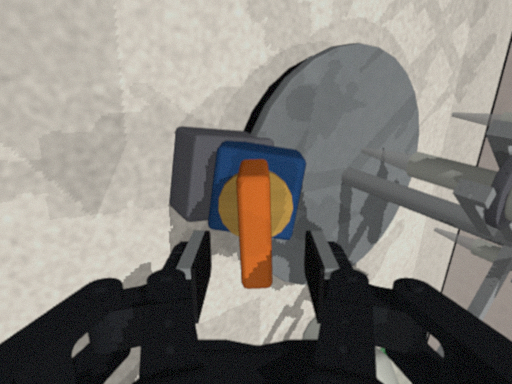

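The wing stayed put along the rotated jaws after the 81° turn: it is still on the picture's vertical at columns 238–271. So the screw is holding. Next is the crossbar.

```bash
cat >> h.py <<'E'
def plan(P,Rt,n):
    p,r,s=pose();d=(np.array(P)-p)/n*1e3;w=(r.inv()*Rt).as_rotvec()/n
    for k in range(n):
        rk=r*R.from_rotvec(w*k);print(rk.inv().apply(d).round(1).tolist(),np.degrees(w).round(2).tolist())
def down(zdeg):
    a=np.radians(zdeg);return rt([0,0,-1],[np.cos(a),np.sin(a),0])
E
python3 - <<'E'
from h import *
plan([.50,-.12,.36],down(54.6),9)
E
```

```text
[2.6, -13.1, 21.3] [-3.27, -5.74, 2.35]
[4.1, -14.5, 20.1] [-3.27, -5.74, 2.35]
[5.5, -15.8, 18.8] [-3.27, -5.74, 2.35]
[6.6, -17.0, 17.2] [-3.27, -5.74, 2.35]
[7.5, -18.3, 15.5] [-3.27, -5.74, 2.35]
[8.2, -19.4, 13.7] [-3.27, -5.74, 2.35]
[8.6, -20.5, 11.7] [-3.27, -5.74, 2.35]
[8.9, -21.5, 9.6] [-3.27, -5.74, 2.35]
[8.8, -22.3, 7.5] [-3.27, -5.74, 2.35]
```

Call:
apply_moves(moves=[[0,2.6,-13.1,21.3,-3.27,-5.74,2.35],[0,4.1,-14.5,20.1,-3.27,-5.74,2.35],[0,5.5,-15.8,18.8,-3.27,-5.74,2.35],[0,6.6,-17,17.2,-3.27,-5.74,2.35],[0,7.5,-18.3,15.5,-3.27,-5.74,2.35],[0,8.2,-19.4,13.7,-3.27,-5.74,2.35],[0,8.6,-20.5,11.7,-3.27,-5.74,2.35],[0,8.9,-21.5,9.6,-3.27,-5.74,2.35],[0,8.8,-22.3,7.5,-3.27,-5.74,2.35],[0,0,0,0,0,0,0],[0,0,0,0,0,0,0]])

```text
time: 9.25
tool_pos: [0.5006, -0.1195, 0.3574]
tool_rot: [0.674, -0.673, 0.216, -0.214]
contact_force: [0.0, 0.5, 0.0]
gripper_width: 0.5
```

```bash
python3 - <<'E'
from h import *
need([.6035,-.1375,.33],down(54.6))
E
```

```text
t=9.25 pos [ 0.5006 -0.1195  0.3574] q [-0.3795 -0.2523  1.7209  0.001   1.676  -1.3325] F [0.0436 0.5006 0.0135] w 0.500
 shift now-axes [94.4079 27.1192 44.883 ]
 turn deg [-0.0162  0.0098 -0.1813]  shift then [94.314  27.405  44.9068]
```

Call:
apply_moves(moves=[[0,23.6,6.8,11.2,0,0,0],[0,23.6,6.8,11.2,0,0,0],[0,23.6,6.8,11.2,0,0,0],[0,23.6,6.8,11.2,0,0,0],[0,0,0,0,0,0,0],[0,0,0,0,0,0,0]])

```text
time: 9.85
tool_pos: [0.6018, -0.1377, 0.3291]
tool_rot: [0.674, -0.673, 0.217, -0.213]
contact_force: [0.5, 0.4, -0.4]
gripper_width: 0.496
```

```bash
python3 - <<'E'
from h import *
p,r,s=pose();im=manip.grab_frame("wrist");cv2.imwrite("pics/w3.png",im)
hb=np.array([-np.sin(np.radians(54.6)),np.cos(np.radians(54.6)),0]);hx=np.array([np.cos(np.radians(54.6)),np.sin(np.radians(54.6)),0])
C=[AX+Z*.26+a*.03*hb+b*.008*hx for a,b in((1,1),(1,-1),(-1,-1),(-1,1))]
q=proj("wrist",C,s);print(q)
cv2.polylines(im,[q.round().astype(int)],True,(0,255,255),1);cv2.imwrite("pics/w3o.png",im)
need([.6035,-.1375,.247],down(54.6))
E
```

```text
[[275.5055 164.6522]
 [248.0316 164.6701]
 [248.8277 258.2247]
 [274.2213 258.2145]]
t=9.90 pos [ 0.6018 -0.1376  0.3302] q [-0.3456  0.002   1.5328  0.0007  1.6106 -1.2983] F [ 0.4367 -0.3788  0.5583] w 0.500
 shift now-axes [ 1.6665 83.2195  1.1282]
 turn deg [ 0.0193 -0.0124 -0.2212]  shift then [ 1.3455 83.2257  1.0998]
```

View pics/w3o.png

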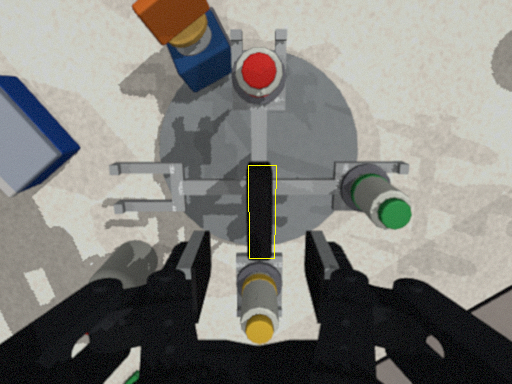

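The predicted bar outline fits the black bar to within about 1.5 px (columns 247–276, rows 162–258). The empty hook is on the left, and the turned knob is at top left. I'll go down and grip.

Call:
apply_moves(moves=[[0,1.5,14,1,0,0,0],[0,0,14,0,0,0,0],[0,0,14,0,0,0,0],[0,0,14,0,0,0,0],[0,0,14,0,0,0,0],[0,0,12,0,0,0,0],[0,0,0,0,0,0,0],[1,0,0,0,0,0,0],[1,0,0,0,0,0,0],[1,0,0,0,0,0,0],[1,0,0,0,0,0,0],[1,0,0,0,0,0,0]])

```text
time: 11.1
tool_pos: [0.6046, -0.1385, 0.2506]
tool_rot: [-0.673, 0.674, -0.215, 0.215]
contact_force: [-3.7, -3.6, 1.3]
gripper_width: 0.175
```

Call:
apply_moves(moves=[[1,0,0,0,0,5,0],[1,0,0,0,0,5,0],[1,0,0,0,0,5,0]])

```text
time: 11.4
tool_pos: [0.6048, -0.1383, 0.2506]
tool_rot: [-0.639, 0.64, -0.302, 0.302]
contact_force: [-2.9, -3.3, 1.5]
gripper_width: 0.176
```

Call:
apply_moves(moves=[[1,0,0,0,0,5.2,0],[1,0,0,0,0,5.2,0],[1,0,0,0,0,5.2,0],[1,0,0,0,0,5.2,0],[1,0,0,0,0,5.2,0],[1,0,0,0,0,5.2,0],[1,0,0,0,0,5.2,0],[1,0,0,0,0,5.2,0],[1,0,0,0,0,5,0],[1,0,0,0,0,0,0],[1,0,0,0,0,0,0],[1,0,0,0,0,0,0],[1,0,0,0,0,0,0]])

```text
time: 12.7
tool_pos: [0.6056, -0.1381, 0.2506]
tool_rot: [-0.469, 0.469, -0.529, 0.53]
contact_force: [3.9, -3.5, 2.7]
gripper_width: 0.172
```

```bash
python3 - <<'E'
from h import *
need([.6035,-.1375,.33],down(-7)); print(manip.state()["ft_torque"])
z=pose()[1].apply([0,0,1]);print("tool z deg",np.degrees(np.arctan2(z[1],z[0])))
E
```

```text
t=12.70 pos [ 0.6056 -0.1381  0.2506] q [-0.3441  0.0425  1.6229  0.0004  1.4744 -0.2235] F [ 3.8916 -3.4849  2.7099] w 0.172
 shift now-axes [ -0.3077 -79.3782  -2.0527]
 turn deg [-0.104   0.0886 -0.0021]  shift then [ -0.3015 -79.3744  -2.1972]
[-0.5584 -0.6262 -0.0401]
tool z deg -6.911446924346791
```

Call:
apply_moves(moves=[[0,0,0,0,0,0,0],[0,0,0,0,0,0,0],[0,0,0,0,0,0,0],[0,0,0,0,0,0,0],[0,0,-15,0,0,0,0],[0,0,-20,0,0,0,0],[0,0,-25,0,0,0,0],[0,0,-25,0,0,0,0],[0,0,-10,0,0,0,0],[0,0,0,0,0,0,0]])

```text
time: 13.7
tool_pos: [0.6056, -0.138, 0.3476]
tool_rot: [-0.469, 0.468, -0.529, 0.53]
contact_force: [-0.7, -0.4, -0.4]
gripper_width: 0.502
```

```bash
python3 - <<'E'
from h import *
plan([.4553,.288,.33],down(83),14)
E
```

```text
[-28.9, 1.2, -14.3] [-0.01, -6.42, 0.01]
[-30.3, 1.2, -11.0] [-0.01, -6.42, 0.01]
[-31.4, 1.2, -7.6] [-0.01, -6.42, 0.01]
[-32.0, 1.2, -4.0] [-0.01, -6.42, 0.01]
[-32.3, 1.2, -0.4] [-0.01, -6.42, 0.01]
[-32.1, 1.2, 3.2] [-0.01, -6.42, 0.01]
[-31.5, 1.2, 6.8] [-0.01, -6.42, 0.01]
[-30.6, 1.3, 10.3] [-0.01, -6.42, 0.01]
[-29.2, 1.3, 13.6] [-0.01, -6.42, 0.01]
[-27.5, 1.3, 16.8] [-0.01, -6.42, 0.01]
[-25.5, 1.3, 19.8] [-0.01, -6.42, 0.01]
[-23.1, 1.3, 22.5] [-0.01, -6.42, 0.01]
[-20.4, 1.3, 25.0] [-0.01, -6.42, 0.01]
[-17.5, 1.3, 27.1] [-0.01, -6.42, 0.01]
```

Call:
apply_moves(moves=[[0,-28.9,1.2,-14.3,0,-6.42,0],[0,-30.3,1.2,-11,0,-6.42,0],[0,-31.4,1.2,-7.6,0,-6.42,0],[0,-32,1.2,-4,0,-6.42,0],[0,-32.3,1.2,-0.4,0,-6.42,0],[0,-32.1,1.2,3.2,0,-6.42,0],[0,-31.5,1.2,6.8,0,-6.42,0],[0,-30.6,1.3,10.3,0,-6.42,0],[0,-29.2,1.3,13.6,0,-6.42,0],[0,-27.5,1.3,16.8,0,-6.42,0],[0,-25.5,1.3,19.8,0,-6.42,0],[0,-23.1,1.3,22.5,0,-6.42,0],[0,-20.4,1.3,25,0,-6.42,0],[0,-17.5,1.3,27.1,0,-6.42,0],[0,0,0,0,0,0,0],[0,0,0,0,0,0,0]])

```text
time: 15.3
tool_pos: [0.4541, 0.2883, 0.3261]
tool_rot: [-0.706, 0.706, -0.045, 0.042]
contact_force: [-0.4, -0.1, -0.5]
gripper_width: 0.495
```

```bash
python3 - <<'E'
from h import *
p,r,s=pose();im=manip.grab_frame("wrist");cv2.imwrite("pics/w4.png",im)
tp=manip.grab_frame("top");cv2.imwrite("pics/t4.png",tp);sd=manip.grab_frame("side")
for k,lo,hi in(("red",(0,150,80),(5,255,255)),("yellow",(22,130,80),(34,255,255)),("green",(45,100,50),(80,255,255)),("orange",(8,150,80),(18,255,255))):
    print(k,[(b[0],tuple(b[1]),plane("top",b[1],.256 if k!="orange" else .13)) for b in blobs(tp,lo,hi,12)[0]])
bl,l=blobs(im,(100,120,50),(128,255,255),60);print([(b[0],b[1],b[2],plane("wrist",b[1],.202,s)) for b in bl])
need([.4553,.288,.173],down(83))
o=np.zeros((480,790,3),np.uint8);a=cv2.resize(im,(430,322));o[:322,:430]=a
o[:430,430:]=cv2.resize(sd[120:336,170:350],(360,430));cv2.imwrite("pics/m4.png",o)
E
```

```text
red [(66, (np.float64(371.0), np.float64(157.0)), array([ 0.6183, -0.348 ,  0.256 ])), (31, (np.float64(264.5), np.float64(159.5)), array([ 0.6138, -0.053 ,  0.256 ]))]
yellow [(35, (np.float64(325.5), np.float64(166.4)), array([ 0.5932, -0.2219,  0.256 ]))]
green [(407, (np.float64(398.3), np.float64(94.0)), array([ 0.7936, -0.4266,  0.256 ])), (35, (np.float64(298.5), np.float64(132.9)), array([ 0.6874, -0.1482,  0.256 ]))]
orange [(67, (np.float64(284.6), np.float64(225.5)), array([ 0.4247, -0.1143,  0.13  ]))]
[(468, array([258. , 188.6]), array([246, 177,  25,  24], dtype=int32), array([0.4546, 0.2873, 0.202 ]))]
t=15.45 pos [0.455  0.2873 0.3271] q [ 0.4243 -0.189   1.7165  0.0013  1.6159 -1.0212] F [-0.2156 -0.0619 -0.7652] w 0.499
 shift now-axes [  0.5856 154.0923   0.7031]
 turn deg [-0.0094 -0.1777 -0.127 ]  shift then [  0.2462 154.0931   0.7272]
```

View pics/m4.png

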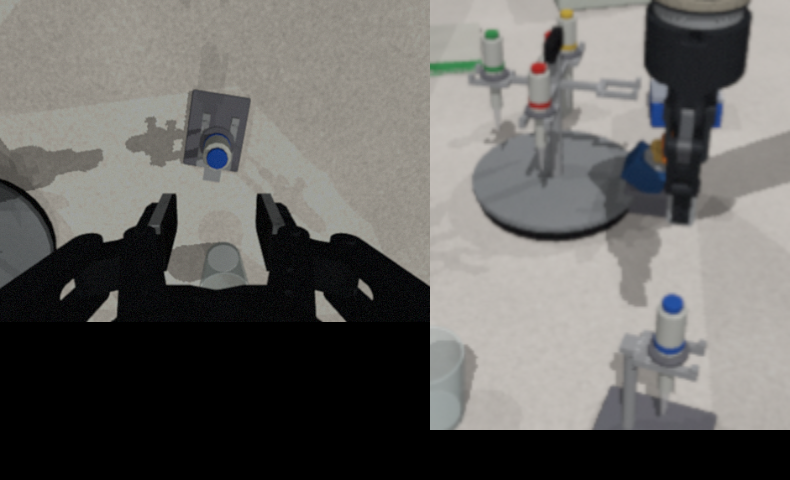

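The side view shows the pipette upright on its rest and the empty hook facing the knob. From the button positions the hook points at 173.0°, within about 0.01 rad of the knob's direction. The wrist view puts the button at (258,189), in line with the jaws.

Call:
apply_moves(moves=[[-0.4,0,20,0,0,0,0],[-0.4,0,20,0,0,0,0],[-0.4,0,20,0,0,0,0],[-0.4,0,20,0,0,0,0],[-0.4,0,20,0,0,0,0],[-0.4,0,20,0,0,0,0],[-0.4,0,20,0,0,0,0],[-0.4,0,14,0,0,0,0],[-0.4,0,0,0,0,0,0],[1,0,0,0,0,0,0],[1,0,0,0,0,0,0],[1,0,0,0,0,0,0],[1,0,0,0,0,0,0],[1,0,0,0,0,0,0],[1,0,0,0,0,0,0]])

```text
time: 16.95
tool_pos: [0.4554, 0.2887, 0.1754]
tool_rot: [0.706, -0.705, 0.043, -0.044]
contact_force: [0.2, -0.7, 6.2]
gripper_width: 0.315
```

Call:
apply_moves(moves=[[1,0,-5,0,0,0,0],[1,0,-10,0,0,0,0],[1,0,-15,0,0,0,0],[1,0,-20,0,0,0,0],[1,0,-25,0,0,0,0],[1,0,-25,0,0,0,0],[1,0,-25,0,0,0,0],[1,0,-20,0,0,0,0],[1,0,-15,0,0,0,0],[1,0,0,0,0,0,0]])

```text
time: 17.95
tool_pos: [0.4556, 0.2886, 0.3372]
tool_rot: [0.707, -0.704, 0.042, -0.045]
contact_force: [0.1, -0.1, -1.5]
gripper_width: 0.313
```

```bash
cat >> h.py <<'E'
H=np.array([.5191,-.1271,.190])
E
python3 - <<'E'
from h import *
sd=manip.grab_frame("side");tp=manip.grab_frame("top")
cv2.imwrite("pics/s5.png",sd)
for n,i in(("side",sd),("top",tp)): print(n,[(b[0],tuple(b[1])) for b in blobs(i,(100,130,50),(125,255,255),8)[0]])
need(H+Z*(.038+.12),down(83)); plan(H+Z*(.038+.12),down(83),14)
E
```

```text
side [(79, (np.float64(283.6), np.float64(177.0))), (45, (np.float64(312.6), np.float64(178.3))), (288, (np.float64(275.9), np.float64(206.3))), (8, (np.float64(294.1), np.float64(227.0)))]
top [(67, (np.float64(348.8), np.float64(229.6)))]
t=18.05 pos [0.4546 0.2882 0.3334] q [ 0.4259 -0.1907  1.7077  0.0016  1.6258 -1.0214] F [ 0.522   0.3431 -1.5899] w 0.315
 shift now-axes [ 115.1047  -15.1076 -404.1626]
 turn deg [-0.0447 -0.0703 -0.1065]  shift then [ 114.6361  -14.5789 -404.3152]
[8.2, -1.1, -28.9] [-0.0, -0.01, -0.01]
[8.2, -1.1, -28.9] [-0.0, -0.01, -0.01]
[8.2, -1.1, -28.9] [-0.0, -0.01, -0.01]
[8.2, -1.1, -28.9] [-0.0, -0.01, -0.01]
[8.2, -1.1, -28.9] [-0.0, -0.01, -0.01]
[8.2, -1.1, -28.9] [-0.0, -0.01, -0.01]
[8.2, -1.1, -28.9] [-0.0, -0.01, -0.01]
[8.2, -1.1, -28.9] [-0.0, -0.01, -0.01]
[8.2, -1.1, -28.9] [-0.0, -0.01, -0.01]
[8.2, -1.1, -28.9] [-0.0, -0.01, -0.01]
[8.2, -1.1, -28.9] [-0.0, -0.01, -0.01]
[8.2, -1.0, -28.9] [-0.0, -0.01, -0.01]
[8.2, -1.0, -28.9] [-0.0, -0.01, -0.01]
[8.2, -1.0, -28.9] [-0.0, -0.01, -0.01]
```

Call:
apply_moves(moves=[[1,4.1,-1.1,-14.5,0,0,0],[1,8.2,-1.1,-28.9,0,0,0],[1,8.2,-1.1,-28.9,0,0,0],[1,8.2,-1.1,-28.9,0,0,0],[1,8.2,-1.1,-28.9,0,0,0],[1,8.2,-1.1,-28.9,0,0,0],[1,8.2,-1.1,-28.9,0,0,0],[1,8.2,-1.1,-28.9,0,0,0],[1,8.2,-1.1,-28.9,0,0,0],[1,8.2,-1.1,-28.9,0,0,0],[1,8.2,-1.1,-28.9,0,0,0],[1,8.2,-1.1,-28.9,0,0,0],[1,8.2,-1,-28.9,0,0,0],[1,8.2,-1,-28.9,0,0,0],[1,4.1,0,-14.5,0,0,0],[1,0,0,0,0,0,0],[1,0,0,0,0,0,0],[1,0,0,0,0,0,0]])

```text
time: 19.85
tool_pos: [0.5186, -0.1267, 0.348]
tool_rot: [0.706, -0.705, 0.044, -0.042]
contact_force: [-0.3, -0.3, -1.4]
gripper_width: 0.313
```

```bash
python3 - <<'E'
from h import *
p,r,s=pose();sd=manip.grab_frame("side");w=manip.grab_frame("wrist")
need(H+Z*.0404,down(83))
o=np.zeros((480,790,3),np.uint8);o[:322,:430]=cv2.resize(w,(430,322))
o[:440,430:]=cv2.resize(sd[60:280,170:350],(360,440),interpolation=2);cv2.imwrite("pics/m6.png",o)
print("side: hook",proj("side",[H,p-[0,0,.0404],p-[0,0,.130]]))
print("wrist: hook, pip tip",proj("wrist",[H,p-[0,0,.130]],s))
E
```

```text
t=19.95 pos [ 0.5188 -0.1266  0.3483] q [-0.379  -0.2039  1.6948  0.0007  1.6524 -1.8279] F [ 0.4025  0.3937 -1.0179] w 0.311
 shift now-axes [  0.5638 117.9156  -0.6257]
 turn deg [-0.0652  0.015  -0.0893]  shift then [  0.3801 117.917   -0.4914]
side: hook [[263.1745 163.0128]
 [264.3865 122.5547]
 [263.5804 153.8793]]
wrist: hook, pip tip [[258.136  177.5779]
 [258.7327 185.5381]]
```

View pics/m6.png

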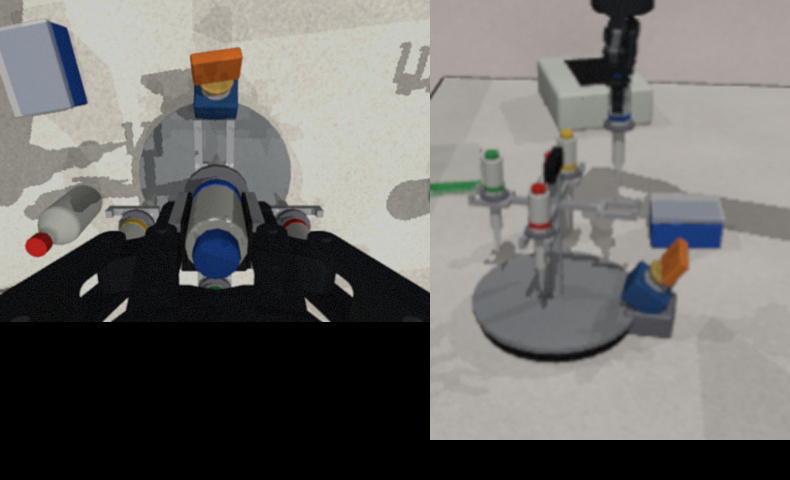

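The wrist view shows the pipette centred between the hook's prongs, which are at about columns 198 and 233 in the scaled picture with the pipette at 216. The side view shows it upright above the hook, and the knob still out. I'll lower it now.

Call:
apply_moves(moves=[[1,0.4,8,-0.5,0,0,0],[1,0,13,0,0,0,0],[1,0,13,0,0,0,0],[1,0,13,0,0,0,0],[1,0,13,0,0,0,0],[1,0,13,0,0,0,0],[1,0,13,0,0,0,0],[1,0,13,0,0,0,0],[1,0,8,0,0,0,0],[1,0,4,0,0,0,0],[1,0,2,0,0,0,0],[1,0,2,0,0,0,0],[1,0,0,0,0,0,0],[1,0,0,0,0,0,0]])

```text
time: 21.35
tool_pos: [0.5193, -0.1281, 0.2339]
tool_rot: [0.706, -0.706, 0.044, -0.043]
contact_force: [-0.6, -0.5, -1.2]
gripper_width: 0.316
```

Call:
apply_moves(moves=[[1,0,1.5,0,0,0,0],[1,0,1,0,0,0,0],[1,0,0.5,0,0,0,0],[1,0,0,0,0,0,0]])

```text
time: 21.75
tool_pos: [0.519, -0.128, 0.2305]
tool_rot: [0.706, -0.705, 0.044, -0.043]
contact_force: [0.1, -0.4, -0.8]
gripper_width: 0.313
```

Call:
apply_moves(moves=[[1,0,0.5,0,0,0,0],[1,0,0.5,0,0,0,0],[1,0,0,0,0,0,0]])

```text
time: 22.05
tool_pos: [0.5191, -0.128, 0.2304]
tool_rot: [0.706, -0.705, 0.044, -0.043]
contact_force: [-4.0, 1.2, 5.4]
gripper_width: 0.314
```

Call:
apply_moves(moves=[[0.25,0,0,0,0,0,0],[0,0,0,0,0,0,0],[-0.3,0,0,0,0,0,0],[-0.3,0,0,0,0,0,0],[-0.3,0,0,0,0,0,0],[-0.3,0,-5,0,0,0,0],[-0.3,0,-12,0,0,0,0],[-0.3,0,-20,0,0,0,0],[-0.3,0,-25,0,0,0,0],[-0.3,0,-25,0,0,0,0],[-0.3,0,-25,0,0,0,0],[-0.3,0,-15,0,0,0,0],[-0.3,0,0,0,0,0,0],[-0.3,0,0,0,0,0,0]])

```text
time: 23.45
tool_pos: [0.5191, -0.1281, 0.356]
tool_rot: [0.706, -0.705, 0.044, -0.043]
contact_force: [0.5, 0.3, -1.2]
gripper_width: 0.654
```

```bash
python3 - <<'E'
from h import *
p,r,s=pose();sd=manip.grab_frame("side");w=manip.grab_frame("wrist");tp=manip.grab_frame("top")
need(H+Z*.15,down(83))
for n,i in(("side",sd),("wrist",w)):
    b=[x for x in blobs(i,(100,130,50),(128,255,255),8)[0]];print(n,[(x[0],tuple(x[1]),tuple(x[2])) for x in b])
print("exp button side",proj("side",[H+Z*.064,H]),"wrist",proj("wrist",[H+Z*.067],s))
for k,lo,hi in(("red",(0,150,80),(5,255,255)),("yellow",(22,130,80),(34,255,255))):
    print(k,[(b[0],plane("top",b[1],.256)) for b in blobs(tp,lo,hi,12)[0]])
o=np.zeros((480,790,3),np.uint8);o[:322,:430]=cv2.resize(w,(430,322))
o[:440,430:]=cv2.resize(sd[60:280,170:350],(360,440),interpolation=2);cv2.imwrite("pics/m7.png",o)
E
```

```text
t=23.60 pos [ 0.5187 -0.1279  0.3544] q [-0.3814 -0.2024  1.6838  0.0005  1.6651 -1.8287] F [-0.5033 -0.3288 -0.722 ] w 0.653
 shift now-axes [ 0.3901 14.3815  0.8332]
 turn deg [-0.0988 -0.0747 -0.2618]  shift then [ 0.3255 14.3817  0.8576]
side [(20, (np.float64(263.3), np.float64(142.4)), (np.int32(261), np.int32(141), np.int32(6), np.int32(4))), (13, (np.float64(262.7), np.float64(160.2)), (np.int32(259), np.int32(159), np.int32(9), np.int32(3))), (366, (np.float64(298.1), np.float64(176.8)), (np.int32(280), np.int32(172), np.int32(36), np.int32(12))), (302, (np.float64(276.4), np.float64(206.3)), (np.int32(266), np.int32(192), np.int32(24), np.int32(25)))]
wrist [(1477, (np.float64(85.8), np.float64(77.2)), (np.int32(65), np.int32(29), np.int32(41), np.int32(97))), (1373, (np.float64(257.8), np.float64(124.8)), (np.int32(232), np.int32(96), np.int32(52), np.int32(46))), (60, (np.float64(257.1), np.float64(166.9)), (np.int32(242), np.int32(164), np.int32(32), np.int32(12))), (575, (np.float64(257.0), np.float64(197.3)), (np.int32(244), np.int32(184), np.int32(27), np.int32(27)))]
exp button side [[263.7219 141.5646]
 [263.1745 163.0128]] wrist [[260.4157 197.0646]]
red [(65, array([ 0.6186, -0.3471,  0.256 ])), (31, array([ 0.6138, -0.0533,  0.256 ]))]
yellow [(34, array([ 0.5929, -0.2219,  0.256 ]))]
```

View pics/m7.png

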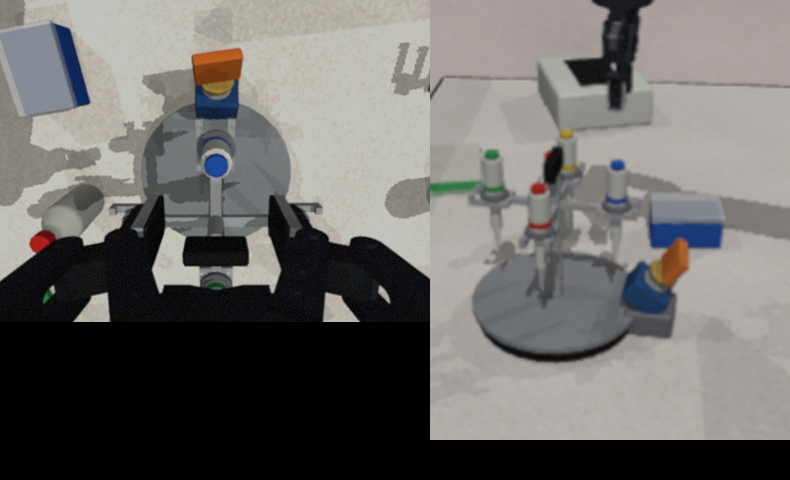

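The pipette hangs upright on the hook. Its button is at (257,197) in the wrist view, where (260,197) was expected, and at (263,142) in the side view, where (264,142) was expected. The knob is still out and turned, and the gripper is clear, so I'm handing in.

```bash
python3 -c "
from plant import manip
print(manip.job_done())"
```

```text
the job is handed in; nothing more can be done
None
```

The job is done and handed in at about 23.6 s on the robot's clock, well under the 64 s limit. No verdict was reported.

**What I did**
- **Screw:** I pulled it about 12 mm out and turned it about 81° clockwise. A resisting moment at the end suggested it had reached its stop, and it stayed out when let go.
- **Carousel:** I turned it about 62° clockwise (seen from above) by the crossbar.
- **Pipette:** I lifted the blue-banded pipette straight up off the rest, lowered it onto the empty hook until it made contact, let go and rose clear.

**Last checks**
- **Hook direction:** From the camera it points at 173°. The knob measured at 172–173°, so the error is about 0.01 rad.
- **Pipette position:** The button is within about 1 px of the expected place in the side view and within 3 px (1–2 mm) in the wrist view. It looks upright, with its collar on both prongs.
- **Screw and surroundings:** The screw is still turned and out. The gripper is clear above. The arm never went near the wash bottle, beaker or tip box; the bottle's red cap was measured at the start and end and had not moved.

**What disagreed:**
- My first estimate of the knob, worked out from the description, was about 5 mm too shallow along the screw axis. I corrected it from the wrist camera before gripping.
- With the tool tilted above the screw, joint 2 briefly reached its lower limit: it read -1.0102 against a stated -1.01, and the commanded pose was cut short. If that counts as passing the joint's range, the run could be judged failed.

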